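# Seat and pull-proof a display post

### The arm

A 6-joint arm with a two-finger parallel gripper is mounted at the origin on the work surface. World frame = base frame: x ahead of the robot, y to its left, z up, the work surface at z = 0. Lengths are in m, angles in rad, forces in N, time in s.
With the tool pointing down it reaches from about 0.275 to 0.75 m from the base axis. Payload 10.2 kg.
Tool frame: the origin (TCP) lies at the very end of the fingers, on their centre line; the grasp point (between the pads) lies 19 mm behind it; z points along the fingers, y is the line along which they close (so a half turn about z gives the same grasp; the last joint's range is limited). The gripper opens to 85 mm and grips with 20 to 120 N. Pads are 22 mm wide; open, the fingers measure 114 mm over their backs; the gripper's body (76 mm by 85 mm) begins 54 mm behind the grasp point. The pads swing forward as they close: fully open they stand 13 mm farther back than shut.
Start: joints at [-1.536, 0.313, 1.498, -0, 1.331, -0.223], TCP at [0.134, -0.508, 0.231] pointing down, gripper open.
Joint ranges: [-2.94, 2.94], [-0.97, 2.17], [0.19, 2.56], [-1.23, 4.37], [0.02, 3.11], [-2.88, 2.88]. Speed limits (rad/s): [2.39, 2.39, 3.01, 3.14, 3.14, 3.14].

### API

Orientations are given as a unit quaternion [x, y, z, w].
In Python, from rig import r, viewer, spotter gives the robot as it stands. The module is installed in compiled form; this text tells all that it offers.
- The arm moves only by the tool play_rows, never from a script. Its argument "moves" is a list of rows, each a list of 6 numbers: the shift along the tool's x, y, z in mm, then the turn, a rotation vector about the tool's x, y, z in rad. A call has 1 to 5 rows; each row shifts and turns the commanded pose from where the row before left it, along the tool's axes as they then stand; what a row does not reach is not made up. A row lasts 1/8 s, in which the tool goes at most 62.5 mm and 10.7 degrees, less where a joint would pass 70% of its speed; a pose out of reach is approached as far as the arm can. A call is refused whole if a number of a shift passes 62.5 or a number of a turn 0.188, either way. A call with a gripper value outside its range is refused whole. "hand" is the opening, from 0 (shut) to 1 (fully open), set as the call begins (left out, the last holds). The fingers move at their own pace and stop on an object; "grip_force" is the grip in N (left out, the last holds). Time passes only in rows, so rows that do not move let the fingers close. It gives the time, the measured TCP pose, the force, the opening and the grip force at its end, in the units of the state.
- r.state(): the state, without advancing time (a new reading comes with each control period).
- viewer.capture(name): name is "scene" or "side" or "wrist"; returns (picture, depth): 400x640x3 uint8, blue, green, red; 400x640 float32, m along the optical axis (not along the pixel's ray), 0 where there is no reading.
- viewer.camera_info(name): a dict with "fx", "fy", "cx", "cy" (pixels), "extrinsics" (4x4, takes a point from world to camera coordinates). Camera axes: x right, y down, z forward; pixel columns grow to the right and rows downward; lengths in m; the calibration is good to about 2 mm. A picture is of the moment at which its call begins: read the wrist's pose just before it. camera_info takes no time and is no camera call; for the wrist camera it gives the pose at the moment of the call.
- r.close_job(): hands the job in; it is judged then, once.
Trained networks look in the newest picture that a camera, given by its name, has taken for a name from the list of things; names that differ only in an ending like _2 or _b are one class to them, and where a whole thing is asked for, a point or a joint stands for the part that bears it (a point fixed in the world has none). Each returns a list of dicts, best first, with "conf" (0 to 1); they miss things now and then, are a little off and sometimes report something else, mostly with a low value. They report only what shows in the picture. A call takes as long as a camera call. They do not tell look-alikes from the thing itself.
- spotter.find_in(label, camera): "extent" ([left, top, width, height] in pixels, round what is visible of it).
- spotter.silhouettes(label, camera): "mask" (400x640 bool, what is visible of it) and "extent" ([left, top, width, height] in pixels, round what is visible of it).
- spotter.mark_of(label, camera): "location" ([column, row] in pixels: a listed point, or the origin of a listed thing).
The state is a dict: "clock": time; "q": joint angles; "qd": joint speeds; "tau": joint torques, N m; "tcp_pos": TCP position; "tcp_rot": TCP orientation; "contact_force": force on the tool from outside, world axes, zero at the start; "ft_torque": the same for the moment, N m; "gripper_width": finger opening in m; "gripper_force": force on a finger pad.
Only numpy, scipy, OpenCV 4.12 (cv2) and the standard library are available. Lean on these libraries where they do the work, as an engineer would, in place of code of your own. Each camera call takes 0.05 s, during which the arm holds its last target. There are 200 camera calls.

### The job

The display post with the red knob has worked loose: press it straight down until it is fully home in its stand, without pressing harder than 25 N. Then prove that it holds: pull straight up on it with slowly rising force to about 8 N, keep that pull for a second and let go, never pulling with more than 12 N. Leave the post fully home, and leave the other posts, the mug and the bell alone.

Things in the scene. Friction and masses are not known exactly. Their poses are not given: they have to be found in the camera images.
- stand: Dark wooden block, 90 x 90 x 50 mm high, screwed to the counter; the red-knobbed post stands upright in the middle of its top. Origin: centre of its underside, z up. A steel bush of 33 mm diameter, in a rubber ring, lies in the middle of its top; the bush's top face is 52 mm above the origin.
- post (a joint): How far the red-knobbed post stands proud of home in its bush, in m: 0 is fully home (collar resting on the bush), larger is higher; 7 to 14 mm at the start. It is a tight friction fit: it slides in or out only when pushed or pulled with about 14 N, and stays where it is left. It comes hard up against the bush at 0.
- bush (a joint): Up (+) or down (-) give of the bush in its rubber ring, in m; 0 when nothing loads the post. The rubber gives a little, springily and in proportion to the force, whenever the post is pushed or pulled, and springs back; its stiffness is not given.
- knob (a point): Middle of the red knob on the axis of the post. The knob is an upright cylinder 28 mm in diameter and 22 mm high; below it come a neck 14 mm in diameter (23 mm of it clear) and a collar 30 mm in diameter and 6 mm high. This point is 40 mm above the collar's underside, so 92 mm above the stand's origin when the post is home. The post is round about the vertical and can be gripped at any yaw.
- stand_b: Neighbour: a like block whose post has a black knob and is sound (home), with a brass and a blue bangle around it. Knob top 103 mm above the origin at the centre of the block's underside. Fixed; not to be touched.
- stand_c: Neighbour: a like block whose post has a black knob and is sound (home), with a green and a copper bangle around it. Knob top 103 mm above the origin at the centre of the block's underside. Fixed; not to be touched.
- mug: Blue ceramic mug, 80 mm in diameter, 90 mm high, loose on the counter. Origin: centre of its underside. Leave it where it is.
- bell: Brass counter bell, 68 mm in diameter, 50 mm high, loose on the counter. Origin: centre of its underside. Leave it where it is.
Things that resemble listed ones, but are neither listed nor needed, are in the scene too. What is shaped like the stand but pink or turquoise is not meant.

How it is judged:
On the way, in this order (a step that is already met when the one before it is completed fails the run):
1. the red-knobbed post is pressed fully home in its bush (within 1.5 mm) (value of joint post below 0.0015 m), for 0.2 s.
2. the post, home, is pulled up with 6 to 11 N, kept for half a second (value of joint post below 0.0015 m and value of joint bush between 0.0012 and 0.0022 m), for 0.5 s.
At the end, for the whole second after the job is handed in: The red-knobbed post is home in its bush within 1.5 mm, released, with the bush back within 0.7 mm of its resting height (value of joint post below 0.0015 m and value of joint bush between -0.0007 and 0.0007 m); the robot touches nothing.
It fails at once if the post is pulled up with more than 12 N (value of joint bush above 0.0024 m).
It fails at once if the post is pressed down with more than 25 N (value of joint bush below -0.005 m).
It fails at once if a neighbouring post or its stand is touched with more than 3 N (contact force between any of the arm, the fingers and stand_b above 3 N or contact force between any of the arm, the fingers and stand_c above 3 N).
It fails at once if the mug or the bell is moved by more than 15 mm (distance of any of mug, bell from where it was at the start of the episode above 0.015 m).
It also fails if it takes over 58 s, if anything falls off the work surface, if the arm or the gripper's body presses on something with over 40 N, if the wrist force passes 120 N, or if a joint passes its speed limit or range.

## Working session

There is one attempt and no reset: what is moved stays moved. The work goes in short steps, Python scripts to look and compute and a tool call to move; the robot and the scene stay as the last step left them, time stands still between calls to the robot, and variables do not carry over. Pictures are saved under pics/ and viewed, at most 10 in all, crops included, and the job is handed in when it is done.

Besides the shell and the picture viewer there is one more tool, called after "Emit:" in YAML: its name, and indented under it one key for each argument. play_rows: Moves the arm, as the interface text tells. Its arguments: {"type":"object","properties":{"moves":{"type":"array","items":{"type":"array","items":{"type":"number"}}},"hand":{"type":"number"},"grip_force":{"type":"number"}},"required":["moves"]}

```bash
mkdir -p pics; cat > h.py <<'E'
from rig import r, viewer, spotter
import numpy as np, cv2
def cap(n):
    ci=viewer.camera_info(n); p,d=viewer.capture(n); return p,d,ci
def world(u,v,z,ci):
    E=np.array(ci["extrinsics"]); u,v,z=map(np.asarray,(u,v,z))
    P=np.stack([(u-ci["cx"])/ci["fx"]*z,(v-ci["cy"])/ci["fy"]*z,z],-1)
    return (P-E[:3,3])@E[:3,:3]
E
python3 - <<'E'
from h import *
s=r.state(); print({k:np.round(v,3) for k,v in s.items()})
ims=[]
for n in("scene","side"):
    p,d,ci=cap(n); ims.append(p)
    cv2.imwrite(f"pics/{n}0.png",p)
    for l in("knob","stand","stand_b","mug","bell"):
        for o in spotter.find_in(l,n)[:5]: print(n,l,o["conf"],o["extent"])
    hsv=cv2.cvtColor(p,cv2.COLOR_BGR2HSV)
    m=((hsv[...,0]<8)|(hsv[...,0]>172))&(hsv[...,1]>150)&(hsv[...,2]>60)&(d>0)
    k,lab,st,c=cv2.connectedComponentsWithStats(m.astype(np.uint8))
    for i in range(1,k):
        if st[i,4]>30:
            v,u=np.nonzero(lab==i); W=world(u,v,d[v,u],ci)
            print(n,st[i],np.round(np.percentile(W,[2,50,98],axis=0),3).tolist())
E
```

```text
{'clock': np.float64(0.0), 'q': array([-1.536,  0.313,  1.498,  0.   ,  1.331, -0.223]), 'qd': array([ 0.001,  0.001, -0.001, -0.001, -0.001, -0.   ]), 'tau': array([ 2.0000e-03, -4.1227e+01, -2.5974e+01, -0.0000e+00,  4.0000e-03,
        0.0000e+00]), 'tcp_pos': array([ 0.134, -0.507,  0.231]), 'tcp_rot': array([ 0.992,  0.129,  0.   , -0.001]), 'contact_force': array([-0.242,  0.731,  0.209]), 'ft_torque': array([-0.016,  0.   , -0.002]), 'gripper_force': np.float64(0.0), 'gripper_width': np.float64(0.085)}
scene knob 0.84 [387.9, 176.4, 13.9, 29.2]
scene knob 0.76 [426.3, 117.4, 19.6, 32.1]
scene knob 0.57 [468.7, 175.0, 23.3, 30.1]
scene knob 0.56 [433.6, 262.1, 27.6, 30.3]
scene knob 0.35 [173.8, 162.6, 62.3, 63.0]
scene stand 0.8 [282.6, 148.3, 51.6, 60.8]
scene stand 0.72 [405.4, 118.0, 51.5, 61.7]
scene stand 0.69 [365.8, 173.9, 55.9, 68.4]
scene stand 0.63 [402.2, 262.2, 77.7, 67.1]
scene stand 0.6 [444.1, 177.8, 59.3, 63.9]
scene stand_b 0.8 [282.6, 148.3, 51.6, 60.8]
scene stand_b 0.72 [405.4, 118.0, 51.5, 61.7]
scene stand_b 0.69 [365.8, 173.9, 55.9, 68.4]
scene stand_b 0
[... 1466 characters left out ...]
.4, 37.1, 33.4]
side [570  20  24  15 248] [[0.153, -1.108, -0.078], [0.18, -1.086, -0.054], [0.286, -0.061, 0.399]]
side [434  35  20  26 148] [[0.504, -0.568, 0.036], [0.514, -0.526, 0.083], [0.521, -0.47, 0.102]]
side [462  43  20  27 101] [[0.432, -0.556, 0.042], [0.442, -0.514, 0.086], [0.45, -0.459, 0.102]]
side [289 239  20  22 347] [[0.54, 0.139, 0.05], [0.551, 0.173, 0.112], [0.566, 0.183, 0.115]]
side [176 242  21  22 332] [[0.697, 0.232, 0.066], [0.706, 0.247, 0.102], [0.723, 0.257, 0.105]]
side [251 329  22  25 426] [[0.521, 0.302, 0.084], [0.531, 0.316, 0.102], [0.544, 0.327, 0.104]]
side [372 331  22  26 421] [[0.375, 0.237, 0.084], [0.387, 0.252, 0.102], [0.399, 0.261, 0.104]]
```

```bash
python3 - <<'E'
import cv2
a=cv2.imread("pics/scene0.png");b=cv2.imread("pics/side0.png")
cv2.imwrite("pics/c1.png",cv2.hconcat([cv2.resize(a[90:345,250:490],(400,425)),cv2.resize(b[100:400,130:412],(400,425))]))
E
```

```text
(no output)
```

View pics/c1.png

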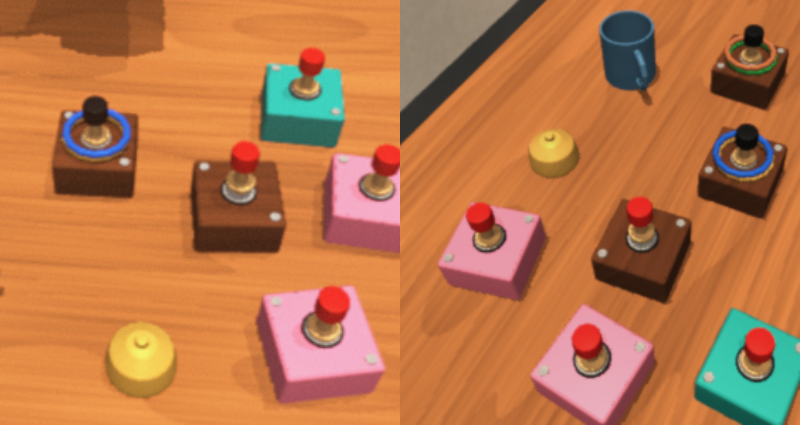

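View pics/scene0.png

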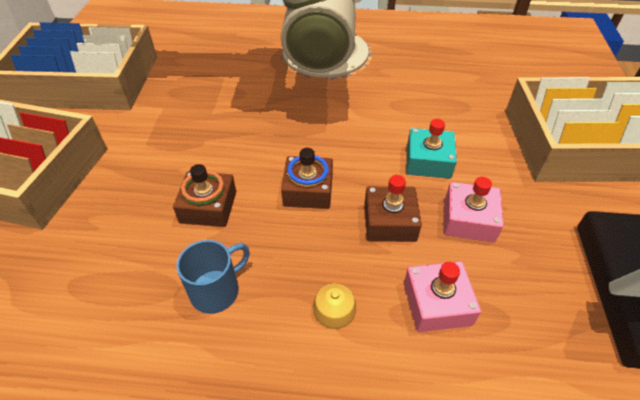

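The scene shows four red knobs. The one on the dark wooden stand, at scene pixel (396,185), stands about 11 mm proud, so it is the target. The pink and turquoise stands are decoys. I'll refine its axis and height next.

```bash
cat >> h.py <<'E'
def knob(n, c=(0.552,0.17), tag=None):
    p,d,ci=cap(n)
    if tag: cv2.imwrite(f"pics/{tag}.png",p)
    hsv=cv2.cvtColor(p,cv2.COLOR_BGR2HSV)
    m=((hsv[...,0]<8)|(hsv[...,0]>172))&(hsv[...,1]>130)&(hsv[...,2]>50)&(d>0)
    v,u=np.nonzero(m); W=world(u,v,d[v,u],ci)
    W=W[np.hypot(W[:,0]-c[0],W[:,1]-c[1])<.03]; W=W[W[:,2]>.07]
    t=np.percentile(W[:,2],90)
    T=W[W[:,2]>t-.004]
    (cx,cy),rad=cv2.minEnclosingCircle((T[:,:2]*1000).astype(np.float32))
    print(n,len(W),"top",t.round(4),"mean",T.mean(0).round(4),"mid",((T.min(0)+T.max(0))/2).round(4),"circ",cx,cy,rad)
E
python3 - <<'E'
from h import *
for n in("scene","side"): knob(n)
print(r.state()["tcp_pos"],viewer.camera_info("wrist")["extrinsics"])
from scipy.spatial.transform import Rotation as R
print(R.from_quat(r.state()["tcp_rot"]).as_matrix().round(3))
E
```

```text
scene 276 top 0.1132 mean [0.5564 0.1688 0.1123] mid [0.5553 0.169  0.1121] circ 555.3153686523438 169.11456298828125 13.769363403320312
side 333 top 0.1139 mean [0.5524 0.1706 0.1128] mid [0.553  0.1697 0.1131] circ 552.9420776367188 169.6832733154297 13.894267082214355
[ 0.13382864 -0.50764589  0.23127946] [[ 0.25357022 -0.96731616 -0.00126344 -0.5233381 ]
 [-0.92955838 -0.24403342  0.27634926 -0.03488282]
 [-0.26762543 -0.06889951 -0.96105644  0.38064103]
 [ 0.          0.          0.          1.        ]]
[[ 0.967  0.255 -0.   ]
 [ 0.255 -0.967  0.   ]
 [-0.    -0.    -1.   ]]
```

Emit:
play_rows:
  moves:
    - [40,-38,0,0,0,0]
    - [40,-38,0,0,0,0]
    - [40,-38,0,0,0,0]
    - [40,-38,0,0,0,0]
    - [40,-38,0,0,0,0]
  hand: 1

```text
clock: 1.32
tcp_pos: [0.2794, -0.2714, 0.2315]
tcp_rot: [0.992, 0.128, 0.0, 0.0]
contact_force: [0.2, -0.1, 0.9]
gripper_width: 0.0853
gripper_force: 0.0
```

Emit:
play_rows:
  moves:
    - [40,-38,0,0,0,0]
    - [40,-38,0,0,0,0]
    - [40,-38,0,0,0,0]
    - [40,-38,0,0,0,0]
    - [40,-38,0,0,0,0]

```text
clock: 1.95
tcp_pos: [0.4245, -0.0365, 0.2316]
tcp_rot: [0.992, 0.129, 0.0, 0.0]
contact_force: [0.7, -1.3, 0.6]
gripper_width: 0.0853
gripper_force: 0.0
```

Emit:
play_rows:
  moves:
    - [40,-38,0,0,0,0]
    - [30,-30,0,0,0,0]
    - [0,0,0,0,0,0]
    - [0,0,0,0,0,0]

```text
clock: 2.45
tcp_pos: [0.4738, 0.0449, 0.2312]
tcp_rot: [0.992, 0.129, -0.0, 0.0]
contact_force: [-0.4, -0.8, 0.7]
gripper_width: 0.0851
gripper_force: 0.0
```

```bash
python3 - <<'E'
from h import *
s=r.state();print(s["clock"],s["tcp_pos"],s["tcp_rot"],s["q"])
knob("wrist",tag="w1")
for o in spotter.mark_of("knob","wrist")[:4]: print(o)
from scipy.spatial.transform import Rotation as R
M=R.from_quat(s["tcp_rot"]).as_matrix();print(M.round(3))
print("tool move to (554,169.5):",M.T@(np.array([.554,.1695,.15])-s["tcp_pos"])*1000)
E
```

```text
2.45 [0.4737956  0.04494166 0.23118723] [ 9.91704420e-01  1.28539021e-01 -2.40263171e-04  7.76124083e-05] [-1.52139681e-01  2.04845968e-01  1.63842975e+00 -2.93193268e-04
  1.29873557e+00  1.16094421e+00]
wrist 1250 top 0.1154 mean [0.5537 0.1692 0.1143] mid [0.5537 0.1698 0.114 ] circ 553.6160278320312 169.67568969726562 13.721967697143555
{'location': [27.5, 42.2], 'conf': 0.75}
{'location': [198.2, 61.8], 'conf': 0.72}
{'location': [97.1, 223.4], 'conf': 0.58}
[[ 0.967  0.255 -0.   ]
 [ 0.255 -0.967 -0.   ]
 [-0.     0.    -1.   ]]
tool move to (554,169.5): [ 109.34995809 -100.00209194   81.12372892]
```

View pics/w1.png

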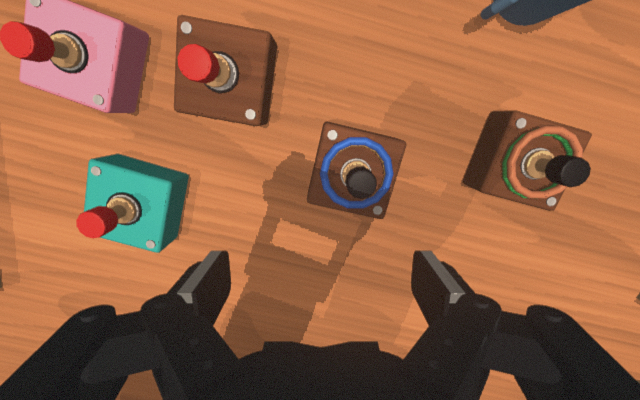

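The wrist picture shows the dark stand with its red knob at (198,63). The axis estimates agree at (0.5537, 0.1697), with the knob top near z 0.114.

Emit:
play_rows:
  moves:
    - [36,-33,10,0,0,0]
    - [36,-33,20,0,0,0]
    - [27,-25,20,0,0,0]
    - [10,-9,21,0,0,0]
    - [0,0,0,0,0,0]

```text
clock: 3.18
tcp_pos: [0.5534, 0.1693, 0.159]
tcp_rot: [0.992, 0.128, -0.002, -0.0]
contact_force: [-0.1, 0.5, -0.1]
gripper_width: 0.0855
gripper_force: 0.0
```

```bash
python3 - <<'E'
from h import *
from scipy.spatial.transform import Rotation as R
knob("wrist",tag="w2"); knob("side")
s=r.state();print(s["clock"],s["tcp_pos"],s["contact_force"])
M=R.from_quat(s["tcp_rot"]).as_matrix()
print("tool move:",M.T@(np.array([.5537,.1697,.085])-s["tcp_pos"])*1000)
E
```

```text
wrist 1486 top 0.1151 mean [0.5547 0.1706 0.1142] mid [0.554  0.1703 0.1137] circ 553.9633178710938 170.42352294921875 13.748409271240234
side 277 top 0.1138 mean [0.5497 0.1699 0.1128] mid [0.5506 0.1701 0.1125] circ 552.0958251953125 170.05194091796875 13.962052345275879
3.275 [0.5540801  0.16881702 0.16118284] [-0.17050682 -1.05523967  1.0308269 ]
tool move: [-0.19367789 -0.97276655 76.18244991]
```

Emit:
play_rows:
  moves:
    - [0,-1,20,0,0,0]
    - [0,0,20,0,0,0]
    - [0,0,20,0,0,0]
    - [0,0,10,0,0,0]
    - [0,0,6,0,0,0]

```text
clock: 3.9
tcp_pos: [0.5541, 0.1703, 0.0849]
tcp_rot: [0.992, 0.128, 0.001, 0.0]
contact_force: [0.0, -0.2, 1.4]
gripper_width: 0.0855
gripper_force: 0.0
```

Emit:
play_rows:
  moves:
    - [0,0,0,0,0,0]
    - [0,0,0,0,0,0]

```text
clock: 4.15
tcp_pos: [0.5541, 0.1708, 0.085]
tcp_rot: [0.992, 0.129, 0.001, 0.0]
contact_force: [-0.6, 0.7, -0.7]
gripper_width: 0.0855
gripper_force: 0.0
```

Emit:
play_rows:
  moves:
    - [0,0,0,0,0,0]
    - [0,0,0,0,0,0]
    - [0,0,0,0,0,0]
    - [0,0,0,0,0,0]
    - [0,0,0,0,0,0]
  hand: 0
  grip_force: 50

```text
clock: 4.78
tcp_pos: [0.5542, 0.1695, 0.0847]
tcp_rot: [0.992, 0.128, 0.0, 0.001]
contact_force: [-0.3, -7.6, 3.2]
gripper_width: 0.0268
gripper_force: 48.9
```

Emit:
play_rows:
  moves:
    - [0,0,0,0,0,0]
    - [0,0,0,0,0,0]
    - [0,0,0,0,0,0]
    - [0,0,0,0,0,0]

```text
clock: 5.28
tcp_pos: [0.5542, 0.1695, 0.0847]
tcp_rot: [0.992, 0.128, 0.0, 0.001]
contact_force: [-0.1, -7.9, 2.6]
gripper_width: 0.0268
gripper_force: 48.9
```

Emit:
play_rows:
  moves:
    - [0,1,0,0,0,0]
    - [0,0,0,0,0,0]
    - [0,0,0,0,0,0]

```text
clock: 5.65
tcp_pos: [0.5542, 0.1695, 0.0845]
tcp_rot: [0.992, 0.129, 0.0, 0.0]
contact_force: [-1.5, -5.3, 3.4]
gripper_width: 0.0261
gripper_force: 49.1
```

Emit:
play_rows:
  moves:
    - [0,0,0.5,0,0,0]
    - [0,0,0.5,0,0,0]
    - [0,0,0.5,0,0,0]
    - [0,0,0.5,0,0,0]
    - [0,0,0,0,0,0]

```text
clock: 6.28
tcp_pos: [0.5543, 0.1695, 0.0833]
tcp_rot: [0.992, 0.129, 0.0, 0.0]
contact_force: [-1.7, -6.4, 10.2]
gripper_width: 0.0265
gripper_force: 49.5
```

Emit:
play_rows:
  moves:
    - [0,0,0.5,0,0,0]
    - [0,0,0.5,0,0,0]
    - [0,0,0.5,0,0,0]
    - [0,0,0.5,0,0,0]
    - [0,0,0,0,0,0]

```text
clock: 6.9
tcp_pos: [0.5544, 0.1695, 0.0817]
tcp_rot: [0.992, 0.129, 0.001, 0.0]
contact_force: [-4.2, -5.9, 12.9]
gripper_width: 0.0265
gripper_force: 49.8
```

Emit:
play_rows:
  moves:
    - [0,0,0.5,0,0,0]
    - [0,0,0.5,0,0,0]
    - [0,0,0.5,0,0,0]
    - [0,0,0.5,0,0,0]
    - [0,0,0,0,0,0]

```text
clock: 7.52
tcp_pos: [0.5544, 0.1695, 0.0798]
tcp_rot: [0.992, 0.129, 0.001, 0.0]
contact_force: [-3.9, -6.3, 13.4]
gripper_width: 0.0267
gripper_force: 49.8
```

Emit:
play_rows:
  moves:
    - [0,0,0.5,0,0,0]
    - [0,0,0.5,0,0,0]
    - [0,0,0.5,0,0,0]
    - [0,0,0.5,0,0,0]
    - [0,0,0,0,0,0]

```text
clock: 8.15
tcp_pos: [0.5544, 0.1695, 0.0777]
tcp_rot: [0.992, 0.129, 0.001, 0.0]
contact_force: [-3.6, -5.5, 14.3]
gripper_width: 0.0265
gripper_force: 49.8
```

Emit:
play_rows:
  moves:
    - [0,0,0.5,0,0,0]
    - [0,0,0.5,0,0,0]
    - [0,0,0.5,0,0,0]
    - [0,0,0.5,0,0,0]
    - [0,0,0,0,0,0]

```text
clock: 8.78
tcp_pos: [0.5544, 0.1695, 0.0757]
tcp_rot: [0.992, 0.129, 0.001, 0.0]
contact_force: [-3.6, -7.5, 13.8]
gripper_width: 0.0266
gripper_force: 49.8
```

Emit:
play_rows:
  moves:
    - [0,0,0.5,0,0,0]
    - [0,0,0.5,0,0,0]
    - [0,0,0.5,0,0,0]
    - [0,0,0,0,0,0]

```text
clock: 9.28
tcp_pos: [0.5544, 0.1695, 0.0742]
tcp_rot: [0.992, 0.129, 0.001, 0.0]
contact_force: [-3.4, -6.4, 12.8]
gripper_width: 0.0268
gripper_force: 49.8
```

```bash
python3 - <<'E'
from h import *
f=[]
for n in("scene","side"):
    knob(n); p,_=viewer.capture(n); cv2.imwrite(f"pics/{n}2.png",p); f.append(r.state()["contact_force"])
print(np.round(f,1))
E
```

```text
scene 254 top 0.1028 mean [0.5566 0.1704 0.1028] mid [0.5568 0.1773 0.1156] circ 560.066162109375 176.0530548095703 21.262903213500977
side 79 top 0.1074 mean [0.5471 0.1818 0.1187] mid [0.5465 0.1789 0.1236] circ 546.474853515625 182.05189514160156 15.795761108398438
[[-3.4 -5.8 13.7]
 [-3.2 -6.1 13.9]]
```

Emit:
play_rows:
  moves:
    - [0,0,0.5,0,0,0]
    - [0,0,0.5,0,0,0]
    - [0,0,0,0,0,0]

```text
clock: 9.85
tcp_pos: [0.5544, 0.1695, 0.0732]
tcp_rot: [0.992, 0.129, 0.001, 0.0]
contact_force: [-3.7, -6.6, 13.9]
gripper_width: 0.0267
gripper_force: 49.8
```

Emit:
play_rows:
  moves:
    - [0,0,0.5,0,0,0]
    - [0,0,0.5,0,0,0]
    - [0,0,0,0,0,0]

```text
clock: 10.22
tcp_pos: [0.5544, 0.1695, 0.0722]
tcp_rot: [0.992, 0.129, 0.001, 0.0]
contact_force: [-5.4, -5.6, 13.0]
gripper_width: 0.0266
gripper_force: 49.8
```

Emit:
play_rows:
  moves:
    - [0,0,0.5,0,0,0]
    - [0,0,0.5,0,0,0]
    - [0,0,0,0,0,0]

```text
clock: 10.6
tcp_pos: [0.5544, 0.1695, 0.0715]
tcp_rot: [0.992, 0.129, 0.001, 0.0]
contact_force: [-4.5, -6.8, 16.6]
gripper_width: 0.0267
gripper_force: 50.0
```

Emit:
play_rows:
  moves:
    - [0,0,0.5,0,0,0]
    - [0,0,0,0,0,0]

```text
clock: 10.85
tcp_pos: [0.5545, 0.1695, 0.0712]
tcp_rot: [0.992, 0.129, 0.001, 0.0]
contact_force: [-5.5, -6.8, 17.7]
gripper_width: 0.0267
gripper_force: 50.2
```

Emit:
play_rows:
  moves:
    - [0,0,0.5,0,0,0]
    - [0,0,0,0,0,0]

```text
clock: 11.1
tcp_pos: [0.5545, 0.1695, 0.0709]
tcp_rot: [0.992, 0.129, 0.001, 0.001]
contact_force: [-6.4, -6.5, 18.9]
gripper_width: 0.0267
gripper_force: 50.3
```

Force rises sharply below z≈0.0715, so the collar is on the bush. I'll hold briefly, unload, then pull slowly.

Emit:
play_rows:
  moves:
    - [0,0,0,0,0,0]
    - [0,0,0,0,0,0]
    - [0,0,0,0,0,0]

```text
clock: 11.48
tcp_pos: [0.5545, 0.1695, 0.0709]
tcp_rot: [0.992, 0.129, 0.001, 0.001]
contact_force: [-6.4, -7.1, 18.5]
gripper_width: 0.0267
gripper_force: 50.3
```

Emit:
play_rows:
  moves:
    - [0,0,-1,0,0,0]
    - [0,0,-1,0,0,0]
    - [0,0,-1,0,0,0]
    - [0,0,0,0,0,0]
    - [0,0,0,0,0,0]

```text
clock: 12.1
tcp_pos: [0.5543, 0.1694, 0.0728]
tcp_rot: [0.992, 0.129, 0.0, 0.0]
contact_force: [-2.3, -5.6, 9.2]
gripper_width: 0.0265
gripper_force: 49.9
```

Emit:
play_rows:
  moves:
    - [0,0,-0.5,0,0,0]
    - [0,0,-0.5,0,0,0]
    - [0,0,0,0,0,0]
    - [0,0,0,0,0,0]

```text
clock: 12.6
tcp_pos: [0.5543, 0.1694, 0.0734]
tcp_rot: [0.992, 0.129, 0.0, 0.0]
contact_force: [-0.8, -6.0, 6.4]
gripper_width: 0.027
gripper_force: 49.7
```

Emit:
play_rows:
  moves:
    - [0,0,-0.4,0,0,0]
    - [0,0,-0.4,0,0,0]
    - [0,0,-0.4,0,0,0]
    - [0,0,-0.4,0,0,0]
    - [0,0,-0.4,0,0,0]

```text
clock: 13.22
tcp_pos: [0.5542, 0.1694, 0.0747]
tcp_rot: [0.992, 0.129, 0.0, 0.0]
contact_force: [1.0, -5.6, -0.1]
gripper_width: 0.027
gripper_force: 49.1
```

Emit:
play_rows:
  moves:
    - [0,0,-0.3,0,0,0]
    - [0,0,-0.3,0,0,0]
    - [0,0,-0.3,0,0,0]
    - [0,0,0,0,0,0]
    - [0,0,0,0,0,0]

```text
clock: 13.85
tcp_pos: [0.5541, 0.1694, 0.0753]
tcp_rot: [0.992, 0.129, -0.0, 0.0]
contact_force: [2.3, -5.7, -3.1]
gripper_width: 0.0265
gripper_force: 49.2
```

Emit:
play_rows:
  moves:
    - [0,0,-0.3,0,0,0]
    - [0,0,-0.3,0,0,0]
    - [0,0,-0.3,0,0,0]
    - [0,0,0,0,0,0]
    - [0,0,0,0,0,0]

```text
clock: 14.48
tcp_pos: [0.5541, 0.1694, 0.0758]
tcp_rot: [0.992, 0.128, -0.0, 0.0]
contact_force: [3.3, -4.9, -4.5]
gripper_width: 0.0264
gripper_force: 49.4
```

Emit:
play_rows:
  moves:
    - [0,0,-0.3,0,0,0]
    - [0,0,-0.3,0,0,0]
    - [0,0,0,0,0,0]
    - [0,0,0,0,0,0]

```text
clock: 14.98
tcp_pos: [0.554, 0.1694, 0.0762]
tcp_rot: [0.992, 0.128, -0.0, 0.0]
contact_force: [3.8, -4.4, -6.7]
gripper_width: 0.0263
gripper_force: 49.5
```

```bash
python3 - <<'E'
from h import *
a=[]
for i in range(3):
    viewer.capture("side"); s=r.state(); a.append([s["contact_force"][2],s["tcp_pos"][2]*1000])
print(np.round(a,2))
E
```

```text
[[-6.71 76.17]
 [-6.25 76.15]
 [-6.27 76.17]]
```

Emit:
play_rows:
  moves:
    - [0,0,-0.3,0,0,0]
    - [0,0,-0.2,0,0,0]
    - [0,0,0,0,0,0]
    - [0,0,0,0,0,0]
    - [0,0,0,0,0,0]

```text
clock: 15.75
tcp_pos: [0.554, 0.1694, 0.0765]
tcp_rot: [0.992, 0.129, -0.0, 0.0]
contact_force: [4.4, -5.2, -8.9]
gripper_width: 0.0263
gripper_force: 49.6
```

Emit:
play_rows:
  moves:
    - [0,0,0,0,0,0]
    - [0,0,0,0,0,0]
    - [0,0,0,0,0,0]
    - [0,0,0,0,0,0]
    - [0,0,0,0,0,0]

```text
clock: 16.38
tcp_pos: [0.554, 0.1694, 0.0765]
tcp_rot: [0.992, 0.128, -0.0, 0.0]
contact_force: [5.1, -4.8, -8.6]
gripper_width: 0.0269
gripper_force: 49.6
```

```bash
python3 - <<'E'
from h import *
a=[]
for i in range(4):
    viewer.capture("side"); s=r.state(); a.append([s["contact_force"][2],s["tcp_pos"][2]*1000])
print(np.round(a,2))
E
```

```text
[[-8.45 76.47]
 [-9.17 76.47]
 [-8.86 76.46]
 [-8.78 76.48]]
```

Held about 8.7 N for over a second. I'll unload to zero, open, and retreat.

Emit:
play_rows:
  moves:
    - [0,0,0.6,0,0,0]
    - [0,0,0.6,0,0,0]
    - [0,0,0.6,0,0,0]
    - [0,0,0.7,0,0,0]
    - [0,0,0,0,0,0]

```text
clock: 17.2
tcp_pos: [0.5541, 0.1694, 0.0749]
tcp_rot: [0.992, 0.129, 0.0, 0.0]
contact_force: [1.8, -5.4, -0.6]
gripper_width: 0.0264
gripper_force: 49.8
```

Emit:
play_rows:
  moves:
    - [0,0,0.3,0,0,0]
    - [0,0,0,0,0,0]
    - [0,0,0,0,0,0]

```text
clock: 17.58
tcp_pos: [0.5542, 0.1694, 0.0747]
tcp_rot: [0.992, 0.129, 0.0, 0.0]
contact_force: [1.3, -5.0, -0.3]
gripper_width: 0.0265
gripper_force: 49.9
```

Emit:
play_rows:
  moves:
    - [0,0,0,0,0,0]
    - [0,0,0,0,0,0]
    - [0,0,0,0,0,0]
    - [0,0,0,0,0,0]
    - [0,0,0,0,0,0]
  hand: 1

```text
clock: 18.2
tcp_pos: [0.554, 0.1699, 0.0749]
tcp_rot: [0.992, 0.129, 0.0, -0.0]
contact_force: [-0.8, 1.4, -0.4]
gripper_width: 0.0856
gripper_force: 0.0
```

Emit:
play_rows:
  moves:
    - [0,0,0,0,0,0]
    - [0,0,0,0,0,0]

```text
clock: 18.45
tcp_pos: [0.554, 0.1698, 0.0749]
tcp_rot: [0.992, 0.129, 0.0, -0.0]
contact_force: [0.2, 0.5, -0.6]
gripper_width: 0.0851
gripper_force: 0.0
```

Emit:
play_rows:
  moves:
    - [0,0,-10,0,0,0]
    - [0,0,-20,0,0,0]
    - [0,0,-25,0,0,0]
    - [0,0,-25,0,0,0]
    - [0,0,0,0,0,0]

```text
clock: 19.08
tcp_pos: [0.5549, 0.1699, 0.1571]
tcp_rot: [0.992, 0.129, 0.002, 0.0]
contact_force: [0.3, 0.3, -0.8]
gripper_width: 0.0853
gripper_force: 0.0
```

Emit:
play_rows:
  moves:
    - [-30,20,0,0,0,0]
    - [-30,30,0,0,0,0]
    - [0,0,0,0,0,0]

```text
clock: 19.45
tcp_pos: [0.5075, 0.1047, 0.1543]
tcp_rot: [0.992, 0.127, -0.001, -0.0]
contact_force: [1.0, 1.2, 0.2]
gripper_width: 0.0851
gripper_force: 0.0
```

```bash
python3 - <<'E'
from h import *
for n in("scene","side","wrist"): knob(n,tag=f"{n}9")
knob("side",c=(.537,.314)); knob("scene",c=(.537,.314))
print(r.state()["contact_force"])
b=cv2.imread("pics/side9.png"); cv2.imwrite("pics/c9.png",cv2.resize(b[200:330,220:380],None,fx=4,fy=4))
E
```

```text
scene 280 top 0.103 mean [0.556  0.1687 0.102 ] mid [0.5552 0.1685 0.1023] circ 554.5706787109375 168.94210815429688 14.190475463867188
side 321 top 0.1035 mean [0.5525 0.1704 0.1024] mid [0.5529 0.1704 0.1029] circ 552.91796875 169.66879272460938 13.969046592712402
wrist 1678 top 0.1048 mean [0.5541 0.1696 0.1038] mid [0.5536 0.1698 0.1035] circ 553.8086547851562 169.8338623046875 13.88320255279541
side 427 top 0.1037 mean [0.5331 0.3142 0.1026] mid [0.5328 0.3138 0.1025] circ 533.1885375976562 313.2382507324219 14.14438247680664
scene 281 top 0.103 mean [0.5371 0.3123 0.102 ] mid [0.5362 0.3127 0.102 ] circ 535.0765991210938 312.4259033203125 14.190483093261719
[ 0.94459797 -0.3783994   0.51193388]
```

View pics/c9.png

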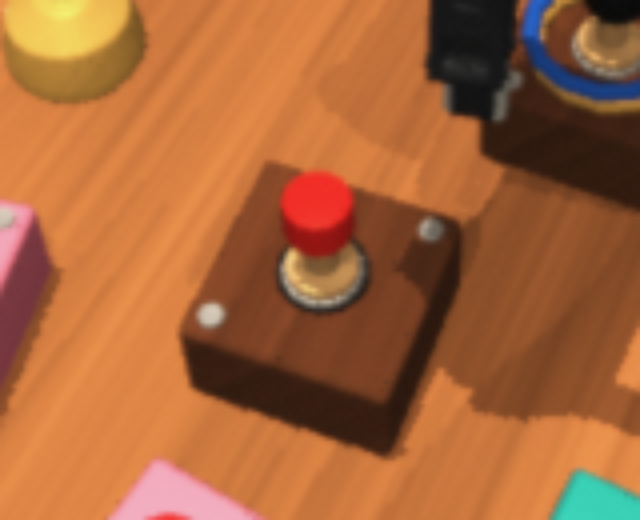

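The crop shows the collar sitting on the bush, at about (322,275). The knob top is at 0.103, level with the sound reference knobs, and the arm is clear.

```bash
python3 -c "
from rig import r
print(r.close_job())"
```

```text
the job is handed in; nothing more can be done
None
```

I pressed the red-knobbed post home with about 19 N, pulled it up with about 8.7 N for over a second, and it held. It is released and fully home, and the job is handed in (no verdict was returned).

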